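Uncouple the sign trailer's drawbar and hold it up off the tow ball

TASK

The drawbar of the lamp-sign trailer has to come off its tow ball so that a colleague can grease the ball. Draw the safety pin up out of the coupler and put it in the parts tray; then pull the latch's hand grip sideways against its spring, and by that same grip lift the drawbar off the ball. Finish while still holding the drawbar up steadily by the grip, with the coupler's underside well clear of the ball (at least 3 cm of air above the ball's top), and leave the tray and the other things on the bench where they are.

Things in the scene. Friction and masses are not known exactly. Their poses are not given: they have to be found in the camera images.
- hitch: Fixed set-up: tow ball, drawbar pivot, chassis beam. Origin on the bench under the ball's centre; +y runs from the ball along the drawbar to the pivot, +z up; the latch is pulled towards -x. Other entries give (x, y, z) mm in this frame, drawbar down. The 50 mm ball has its centre at z 88, on a 25 mm neck and a 120 x 110 x 12 mm plate. Stands level; only position and yaw vary.
- pivot (a point): Axis of the level pivot bolt (along the hitch's x) of the drawbar, at (0, 400, 95), between two grey yoke plates on a channel beam (300 mm along x, y 460 to 519, top at z 129).
- drawbar (a joint): Turn of the drawbar (with coupler and latch) about its pivot, rad: 0 = down on the ball, grows as the ball end rises, stop at 0.8. Falls back when let go; lifting at the grip takes about 5 to 7 N. Coupler: aluminium head 66 mm wide, y -33 to 238, top z 121; behind it a 40 mm square tube. While the latch is shut its jaw catches under the ball and the drawbar cannot rise.
- latch (a joint): Slide of the latch across the coupler, m: 0 = shut, grows as it is pulled to the hitch's -x, stop at 0.018. Its jaw is free of the ball from 0.010 and must stay so for the first 25 mm of rise. The spring needs about 6 N at first, 13 N at the stop, and shuts the latch when let go. With the safety pin in, it moves 3 mm at most.
- grip (a point): Centre of the latch's hand grip: a level black bar, 70 mm long along the hitch's y, 18 mm thick along x, 24 mm high, on a 6 mm thick, 36 mm wide steel riser. At (-50, 0, 181) with latch shut and drawbar down, 60 mm above the coupler's top; free on both x sides. It slides with the latch; as the drawbar rises it travels on an arc about the pivot (so also towards +y) and tips with it.
- coupler_underside (a point): Point at the level of the lowest part of the coupler (underside of the latch jaw), on the ball's axis when the drawbar is down, then 65.5 mm above the bench. It rises about 4 mm per 0.01 rad of the drawbar.
- ball_top (a point): Top of the tow ball, 113 mm above the bench.
- pin: Loose steel safety pin, about 75 g, upright in an 11 mm bore through the latch's lug and the coupler, at (0, 95, 130.5). Origin under its collar, z towards the head. Shank 8 mm thick, 40 mm long below the collar; collar 22 mm across, 3 mm high, on the lug. Lift it 45 mm straight up to clear the bore. The latch's arm lies just below the collar on the -x side.
- pin_head (a point): Point on the pin's axis, 20 mm above the underside of the collar. The grip bar ends 60 mm from it, towards the ball. Ribbed round head: 18 mm across, from 3 to 29 mm above the underside of the collar.
- tray: Open steel parts tray, loose, 120 mm (its x) by 190 mm (its y), 30 mm high, walls and floor 4 mm; origin at the centre of its underside, on the bench.
- terminal_box: Closed grey plastic terminal box, 100 x 130 x 60 mm, with three short cable glands on its +x side. A bystander, to be left alone; origin at the centre of its underside.
- grease_tin: Round steel tin, 68 mm across, 60 mm high, about 130 mm from the ball on the side away from the latch grip. A bystander, to be left alone; origin at the centre of its underside.
- wrench: Open-ended wrench, 180 mm long, lying flat on the latch-grip side of the drawbar, about 130 mm from it. A bystander, to be left alone; origin at the centre of its underside.
- lamp_a: Sign lamp standing on its base, flared clear cup 58 mm across, 40 mm high. A bystander, to be left alone; origin at the centre of its underside.
- lamp_b: A second sign lamp like lamp_a. A bystander, to be left alone; origin at the centre of its underside.
- screwdriver: Screwdriver, 190 mm long, lying flat. A bystander, to be left alone; origin at the centre of its underside.
- tape_roll: Roll of black tape lying flat, 90 mm across, 20 mm high. A bystander, to be left alone; origin at the centre of its underside.

How it is judged:
By the outcome, as a careful person would: the job done as asked, in the order asked, and still so for the second after the job is handed in, while the arm keeps its last pose, push and grip.
It also fails if it takes over 61 s, if anything falls off the work surface, if the arm or the gripper's body presses on something with over 40 N, if the wrist force passes 120 N, or if a joint passes its speed limit or range.

ROBOT

A 6-joint arm with a two-finger parallel gripper is mounted at the origin on the work surface. World frame = base frame: x ahead of the robot, y to its left, z up, the work surface at z = 0. Lengths are in mm, angles in rad, forces in N, time in s.
With the tool pointing down it reaches from about 275 to 1000 mm from the base axis. Payload 8.4 kg.
Tool frame: the origin (TCP) lies at the very end of the fingers, on their centre line; the grasp point (between the pads) lies 19 mm behind it; z points along the fingers, x is the direction in which the jaws open and shut, and the axes are right-handed (so a half turn about z gives the same grasp; the last joint's range is limited). The gripper opens to 85 mm and grips with 20 to 120 N. Pads are 22 mm wide; open, the fingers measure 114 mm over their backs; the gripper's body (76 mm by 85 mm) begins 54 mm behind the grasp point. The pads swing forward as they close: fully open they stand 13 mm farther back than shut.
Start: joints at [-1.109, 0.353, 1.633, -0, 1.155, -0.002], TCP at [279.593, -558.977, 231.281] pointing down, gripper open.
Joint ranges: [-2.63, 2.63], [-0.92, 2.1], [0.06, 2.66], [-1.3, 4.44], [0, 2.69], [-3.02, 3.02]. Speed limits (rad/s): [2.22, 2.22, 2.79, 3.14, 3.14, 3.14].

INTERFACE

Orientations are given as [roll, pitch, yaw] about the fixed x, y, z axes, in that order (R = Rz(yaw) Ry(pitch) Rx(roll)).
In Python, from rig import r gives the robot as it stands.
- The arm moves only by the tool arm_command, never from a script. Its argument "targets" is a list of rows, each a list of 6 numbers: the shift along the tool's x, y, z in m, then the turn, a rotation vector about the tool's x, y, z in rad. A call has 1 to 20 rows; each row shifts and turns the commanded pose from where the row before left it, along the tool's axes as they then stand; what a row does not reach is not made up. A row lasts 1/12 s, in which the tool goes at most 41.7 mm and 7.16 degrees, less where a joint would pass 70% of its speed; a pose out of reach is approached as far as the arm can. A call is refused whole if a number of a shift passes 0.0417 or a number of a turn 0.125, either way. A call with a gripper value outside its range is refused whole. "fingers" is the finger opening in m, from 0 to 0.0854, set as the call begins (left out, the last holds). The fingers move at their own pace and stop on an object; "squeeze" is the grip in N (left out, the last holds). Time passes only in rows, so rows that do not move let the fingers close. It gives the time, the measured TCP pose, the force and the opening at its end, in the units of the state.
- r.sense(): the state, without advancing time (a new reading comes with each control period).
- r.grab_frame(name): name is "side" or "top" or "wrist"; returns a dict with "image" (420x560x3 uint8, blue, green, red), "fx", "fy", "cx", "cy" (pixels), "xyz" and "orientation" of the camera in the world. Camera axes: x right, y down, z forward; pixel columns grow to the right and rows downward; lengths in mm; the calibration is good to about 2 mm. The wrist camera is an equidistant fisheye: a pixel r from the principal point sees the ray r / f radians off the axis. A picture is of the moment at which its call begins. There is no depth.
- r.sign_off(): hands the job in, once; it reports no verdict.
The state is a dict: "clock": time; "qpos": joint angles; "qvel": joint speeds; "joint_efforts": joint torques, N m; "eef_pos": TCP position; "tcp_rot": TCP orientation; "contact_force": force on the tool from outside, world axes, zero at the start; "wrist_torque": the same for the moment, N m; "opening": opening from 0.0 (shut) to 1.0 (fully open).
Only numpy, scipy, OpenCV 4.12 (cv2) and the standard library are available. Lean on these libraries where they do the work, as an engineer would, in place of code of your own. Each camera call takes 0.05 s, during which the arm holds its last target.

## Working session

There is one attempt and no reset: what is moved stays moved. The work goes in short steps, Python scripts to look and compute and a tool call to move; the robot and the scene stay as the last step left them, time stands still between calls to the robot, and variables do not carry over. Pictures are saved under pics/ and viewed, and the job is handed in when it is done.

Besides the shell and the picture viewer there is one more tool, called after ">>>" as name(argument=value, ...) on one line, values as JSON. arm_command: Moves the arm, as the interface text tells. Its arguments: {"type":"object","properties":{"targets":{"type":"array"},"fingers":{"type":"number"},"squeeze":{"type":"number"}},"required":["targets"]}

```bash
ls; mkdir -p pics; cat > h.py <<'E'
import numpy as np,cv2
from scipy.spatial.transform import Rotation as R
from rig import r
def snap(n,f):
    d=r.grab_frame(n); cv2.imwrite('pics/'+f+'.png',d['image']); 
    import pickle; pickle.dump(d,open('pics/'+f+'.pkl','wb')); return d
E
python3 - <<'E'
from h import *
print(r.sense())
for n in ['top','side','wrist']:
    d=snap(n,n+'0'); print(n,{k:v for k,v in d.items() if k!='image'})
E
```

```text
pics
{'clock': 0.0, 'qpos': array([-1.10939622e+00,  3.53622281e-01,  1.63414551e+00, -3.63320411e-05,
        1.15519047e+00, -2.40223552e-03]), 'qvel': array([ 1.48397833e-03,  1.82185927e-04,  1.09549739e-03, -4.54894849e-04,
       -7.11718970e-05,  6.83028309e-05]), 'joint_efforts': array([-3.68285109e-04, -6.05257559e+01, -3.42063260e+01, -6.59568127e-05,
        9.59810510e-03,  7.72760177e-05]), 'eef_pos': array([ 279.37070793, -558.55135661,  230.57296544]), 'tcp_rot': array([ 3.14156272e+00,  1.36568644e-03, -1.10697931e+00]), 'contact_force': array([ 1.01054976,  0.18187215, -0.22203191]), 'wrist_torque': array([ 0.04749964, -0.00627502, -0.00948122]), 'opening': 1.0002179071956885}
top {'fx': 452.27015284084234, 'fy': 452.27015284084234, 'cx': 272.00341852021677, 'cy': 213.4057079250722, 'xyz': array([ 214.32585266,   50.10250183, 1525.85305745]), 'orientation': array([-2.93321000e+00, -2.44006445e-03, -1.57127708e+00])}
side {'fx': 496.64798898267674, 'fy': 496.64798898267674, 'cx': 278.99315237608175, 'cy': 208.2517441523681, 'xyz': array([132.01266307, 959.64002063, 828.33429775]), 'orientation': array([-2.18468855e+00, -9.42928104e-04, -2.76631678e+00])}
wrist {'fx': 325.19226210127806, 'fy': 325.19226210127806, 'cx': 278.1878884697329, 'cy': 205.9165024160016, 'xyz': array([ 345.13635463, -525.69859586,  373.99674889]), 'orientation': array([ 2.85318644e+00,  2.33956695e-03, -1.10775210e+00])}
```

View pics/top0.png

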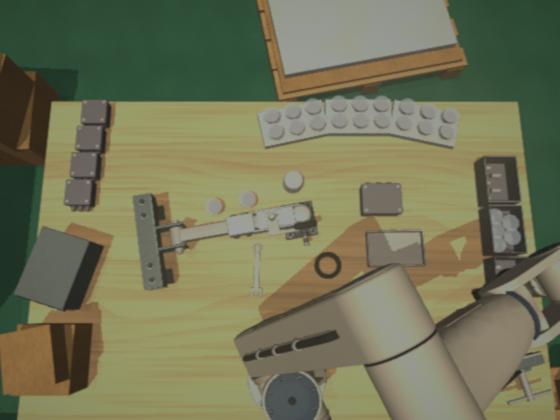

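View pics/side0.png

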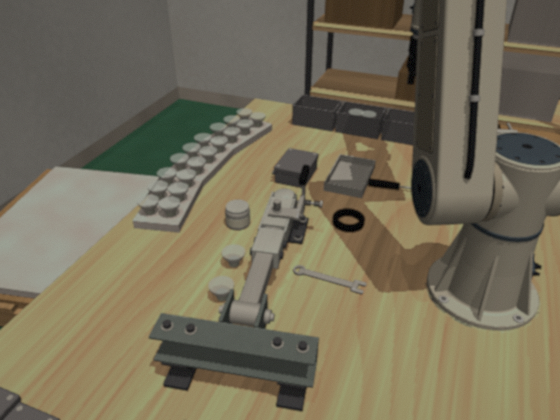

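View pics/wrist0.png

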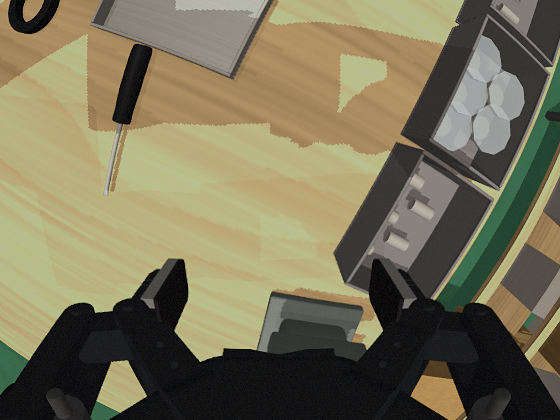

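```bash
python3 - <<'E'
from h import *
a=cv2.imread('pics/top0.png')[170:290,130:450]; cv2.imwrite('pics/t0z.png',cv2.resize(a,None,fx=2.5,fy=2.5,interpolation=cv2.INTER_CUBIC))
b=cv2.imread('pics/side0.png')[130:390,140:440]; cv2.imwrite('pics/s0z.png',cv2.resize(b,None,fx=2.3,fy=2.3,interpolation=cv2.INTER_CUBIC))
E
```

```text
(no output)
```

View pics/t0z.png

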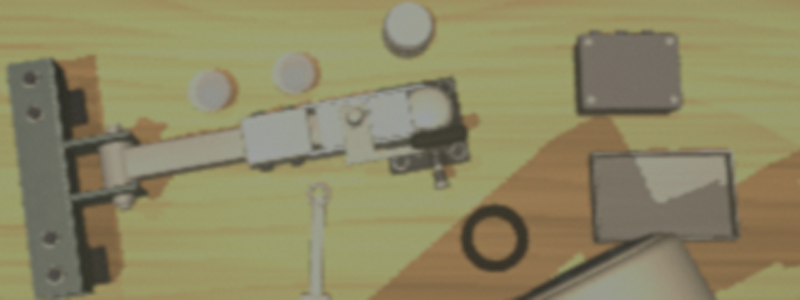

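View pics/s0z.png

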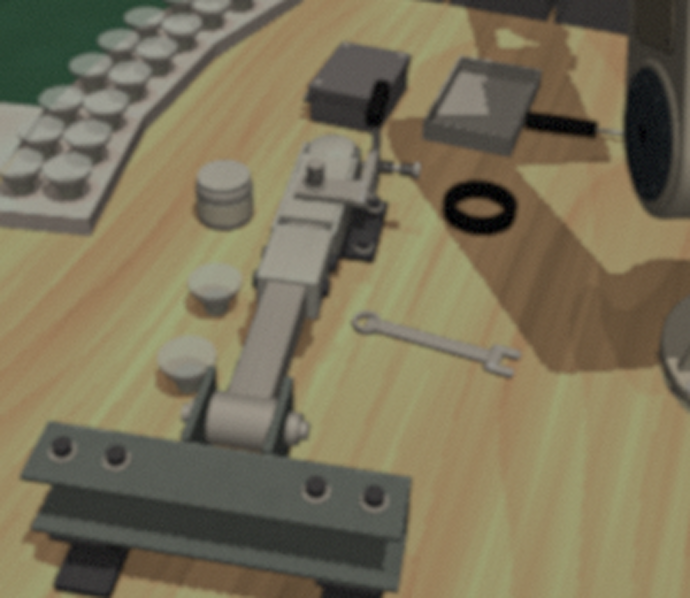

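```bash
cat >> h.py <<'E'
import pickle
from scipy.optimize import least_squares
def proj(d,P):
    Rm=R.from_euler('xyz',d['orientation']).as_matrix()
    c=(np.atleast_2d(P)-d['xyz'])@Rm
    return np.c_[d['fx']*c[:,0]/c[:,2]+d['cx'], d['fy']*c[:,1]/c[:,2]+d['cy']]
def projw(d,P):
    Rm=R.from_euler('xyz',d['orientation']).as_matrix()
    c=(np.atleast_2d(P)-d['xyz'])@Rm
    th=np.arctan2(np.hypot(c[:,0],c[:,1]),c[:,2]); ph=np.arctan2(c[:,1],c[:,0])
    return np.c_[d['fx']*th*np.cos(ph)+d['cx'], d['fy']*th*np.sin(ph)+d['cy']]
def back(d,uv,z,fish=False):
    uv=np.atleast_2d(uv); x=(uv[:,0]-d['cx'])/d['fx']; y=(uv[:,1]-d['cy'])/d['fy']
    if fish:
        t=np.hypot(x,y); s=np.sin(t)/np.maximum(t,1e-9); v=np.c_[x*s,y*s,np.cos(t)]
    else: v=np.c_[x,y,np.ones_like(x)]
    v=v@R.from_euler('xyz',d['orientation']).as_matrix().T
    return d['xyz']+v*((z-d['xyz'][2])/v[:,2])[:,None]
def hw(p,P):  # hitch -> world
    c,s=np.cos(p[2]),np.sin(p[2]); P=np.atleast_2d(P).astype(float)
    return np.c_[p[0]+c*P[:,0]-s*P[:,1], p[1]+s*P[:,0]+c*P[:,1],P[:,2]]
def L(f): return pickle.load(open('pics/'+f+'.pkl','rb'))
E
python3 - <<'E'
from h import *
t=L('top0');s=L('side0')
T=[((355,116),(0,95,159.5)),((440,137),(-50,0,193)),((8,65),(150,519,129)),((55,58),(150,460,129)),((93,290),(-150,460,129)),((35,298),(-150,519,129))]
S=[((316,165),(0,95,159.5)),((379,102),(-50,0,181)),((50,422),(150,460,129)),((412,478),(-150,460,129)),((22,475),(150,519,129))]
tu=np.array([a for a,_ in T])/2.5+[130,170]; su=np.array([a for a,_ in S])/2.3+[140,130]
tP=[b for _,b in T]; sP=[b for _,b in S]
f=lambda p:np.r_[(proj(t,hw(p,tP))-tu).ravel(),(proj(s,hw(p,sP))-su).ravel()]
o=least_squares(f,[200,0,0.2],loss='soft_l1'); print(o.x); print(f(o.x).reshape(-1,2).round(1))
p=o.x; print('pin',hw(p,[[0,95,150.5],[-50,0,181]]), 'back top pin',back(t,tu[0],159.5),'side',back(s,su[0],159.5))
tr=np.array([(590,153),(730,151),(738,238),(594,242)])/2.5+[130,170]; print('tray',back(t,tr,30))
for nm,q,z in [('tin',(408,27),60),('tape',(494,238),10),('box',(628,72),60),('lampA',(212,90),40),('lampB',(295,72),40)]:
    print(nm,back(t,np.array(q)/2.5+[130,170],z).round())
E
```

```text
[ 5.11065849e+02 -4.63633837e+01  1.79392640e-01]
[[-0.2 -0.1]
 [ 0.  -0.2]
 [-1.   0.1]
 [-1.3 -0.3]
 [-4.3  0.6]
 [-0.3  0.9]
 [ 0.3 -1.4]
 [-0.   0.2]
 [-0.1 -1.6]
 [ 0.6 -1.5]
 [-0.6 -0.5]]
pin [[494.11481009  47.11207972 150.5       ]
 [461.8682371  -55.28498337 181.        ]] back top pin [[493.80610483  46.64468425 159.5       ]] side [[492.70623971  52.7367584  159.5       ]]
tray [[ 469.62841167 -268.97399281   30.        ]
 [ 472.33839267 -457.16381333   30.        ]
 [ 355.76522484 -459.68242439   30.        ]
 [ 350.54379306 -269.07656002   30.        ]]
tin [[636. -25.  60.]]
tape [[ 358. -140.   10.]]
box [[ 574. -318.   60.]]
lampA [[554. 239.  40.]]
lampB [[579. 127.  40.]]
```

>>> arm_command(targets=[[0,0,-0.004,0,0,-0.117],[0,0,-0.004,0,0,-0.117],[0,0,-0.004,0,0,-0.117],[0,0,-0.004,0,0,-0.117],[0,0,-0.004,0,0,-0.117],[0,0,-0.004,0,0,-0.117],[0,0,-0.004,0,0,-0.117],[0,0,-0.004,0,0,-0.117],[0,0,-0.004,0,0,-0.117],[0,0,-0.004,0,0,-0.117],[0,0,-0.004,0,0,-0.117]], fingers=0.06, squeeze=40)

```text
clock: 1.07
eef_pos: [279.5, -558.8, 275.1]
tcp_rot: [-3.141, 0.0, 0.186]
contact_force: [0.5, -0.2, 0.7]
opening: 0.699
```

>>> arm_command(targets=[[0.02,-0.035,0,0,0,0],[0.02,-0.035,0,0,0,0],[0.02,-0.035,0,0,0,0],[0.02,-0.035,0,0,0,0],[0.02,-0.035,0,0,0,0],[0.02,-0.035,0,0,0,0],[0.02,-0.035,0,0,0,0],[0.02,-0.035,0,0,0,0],[0.02,-0.035,0,0,0,0],[0.02,-0.035,0,0,0,0],[0.02,-0.035,0,0,0,0],[0.02,-0.035,0,0,0,0],[0.02,-0.035,0,0,0,0],[0.02,-0.035,0,0,0,0],[0.02,-0.035,0,0,0,0],[0.015,-0.03,0,0,0,0],[0,0,0,0,0,0],[0,0,0,0,0,0]])

```text
clock: 2.57
eef_pos: [490.2, 44.9, 275.0]
tcp_rot: [3.142, 0.001, 0.183]
contact_force: [-0.6, -0.6, -0.4]
opening: 0.701
```

```bash
python3 - <<'E'
from h import *
d=snap('wrist','w1'); t=snap('top','top1'); s=snap('side','side1')
print(r.sense()['eef_pos'],r.sense()['tcp_rot'],r.sense()['qpos'])
b=s['image'][130:390,140:440]; cv2.imwrite('pics/s1z.png',cv2.resize(b,None,fx=2.3,fy=2.3,interpolation=cv2.INTER_CUBIC))
p=[511,-46.4,.179]
print(projw(d,hw(p,[[0,95,159.5],[-50,35,193],[-50,-35,193]])))
E
```

```text
[489.69624507  42.57379462 275.08396159] [3.14123620e+00 6.67506659e-04 1.79455555e-01] [ 8.39612757e-02  9.96507734e-02  1.85991239e+00 -4.52101047e-04
  1.18266001e+00 -9.53231622e-02]
[[282.35704202 200.07811625]
 [219.89837186 283.17441045]
 [226.28910422 348.34420688]]
```

View pics/w1.png

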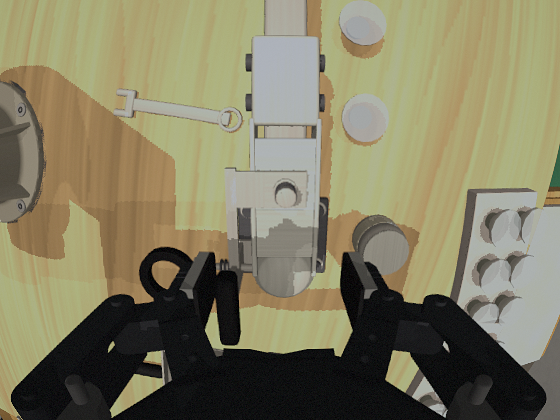

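View pics/s1z.png

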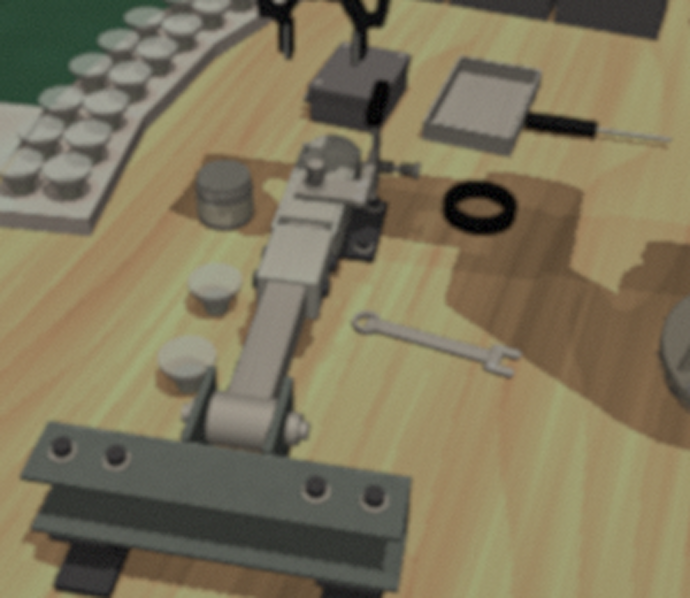

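```bash
python3 - <<'E'
from h import *
d=L('w1')
b=d['image'][150:380,170:380]; cv2.imwrite('pics/w1z.png',cv2.resize(b,None,fx=2.6,fy=2.6,interpolation=cv2.INTER_CUBIC))
t=L('top1')['image'][170:290,130:450]; cv2.imwrite('pics/t1z.png',cv2.resize(t,None,fx=2.5,fy=2.5,interpolation=cv2.INTER_CUBIC))
print(d['xyz'],d['orientation'],r.sense()['eef_pos'],back(d,[287,190],159.5,True))
E
```

```text
[477.85651173 116.85205407 418.30112827] [2.85387969e+00 6.22496032e-04 1.82721286e-01] [489.69624507  42.57379462 275.08396159] [[496.24031427  56.19191148 159.5       ]]
```

View pics/w1z.png

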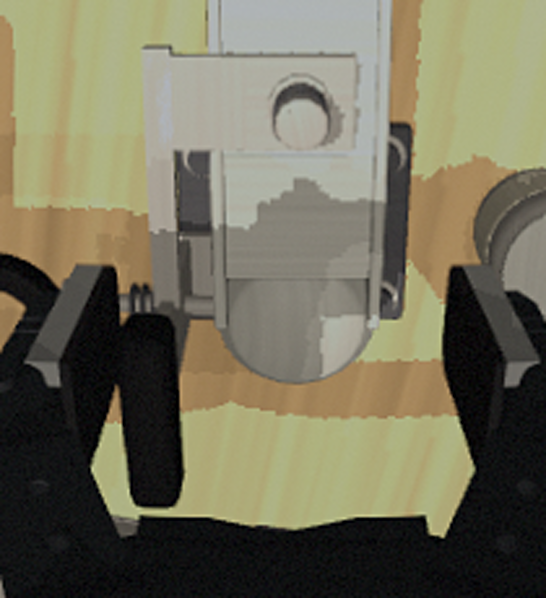

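View pics/t1z.png

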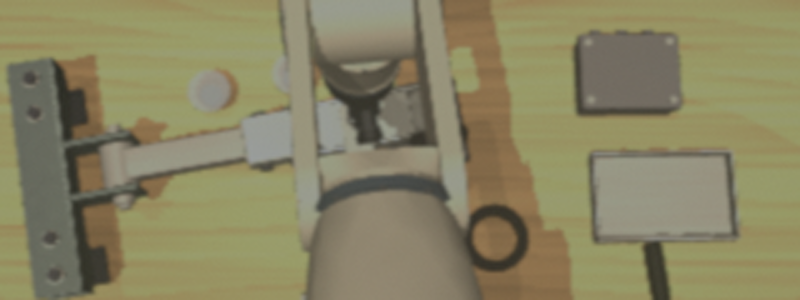

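```bash
python3 - <<'E'
from h import *
w=L('w1');t=L('top0');s=L('side0');s1=L('side1')
print(back(w,[286.2,197.3],159.5,True), back(w,np.array([[153,505],[150,345]])/2.6+[170,150],193,True))
T=[((355,116),(0,95,159.5)),((440,137),(-50,0,193)),((8,65),(150,519,129)),((55,58),(150,460,129)),((35,298),(-150,519,129))]
S=[((316,150),(0,95,159.5)),((379,102),(-50,0,181)),((50,422),(150,460,129)),((412,478),(-150,460,129)),((22,475),(150,519,129))]
W=[((302,123),(0,95,159.5)),((154,503),(-50,-35,193)),((156,53),(-66,112,121))]
tu=np.array([a for a,_ in T])/2.5+[130,170]; su=np.array([a for a,_ in S])/2.3+[140,130]; wu=np.array([a for a,_ in W])/2.6+[170,150]
tP=[b for _,b in T]; sP=[b for _,b in S]; wP=[b for _,b in W[:2]];wu=wu[:2]
f=lambda p:np.r_[(proj(t,hw(p,tP))-tu).ravel(),(proj(s,hw(p,sP))-su).ravel(),(projw(w,hw(p,wP))-wu).ravel()]
o=least_squares(f,[500,-40,0.2],loss='soft_l1'); print(o.x); print(f(o.x).reshape(-1,2).round(1))
print(hw(o.x,[[0,95,150],[-50,0,181]]))
# overlay
print(proj(s1,hw(o.x,[[0,95,159.5],[0,95,133.5],[-50,35,181],[-50,-35,181]])))
E
```

```text
[[496.75959295  49.99256739 159.5       ]] [[469.81309824 -84.08056093 193.        ]
 [461.75330174 -19.06108785 193.        ]]
[ 5.12988051e+02 -4.42047100e+01  1.83713341e-01]
[[-0.8 -0.6]
 [-0.6 -0.8]
 [-1.7  0.2]
 [-2.1 -0.3]
 [-0.7  1. ]
 [-0.6  5.5]
 [-1.   0.4]
 [-0.7 -0.7]
 [ 0.4 -1. ]
 [-1.1  0.5]
 [-1.5  0.7]
 [-0.3  3.7]]
[[495.63329202  49.19664074 150.        ]
 [463.82944579 -53.33879394 181.        ]]
[[276.79938064 200.70548004]
 [276.81659167 209.58362952]
 [301.59918832 182.08130608]
 [305.80830659 167.77177039]]
```

>>> arm_command(targets=[[0.0035,-0.002,0.02,0,0,0],[0.0035,-0.002,0.03,0,0,0],[0,0,0.025,0,0,0],[0,0,0.01,0,0,0],[0,0,0,0,0,0]])

```text
clock: 3.13
eef_pos: [494.5, 47.3, 188.2]
tcp_rot: [-3.141, 0.005, 0.178]
contact_force: [-1.0, -0.2, 0.4]
opening: 0.703
```

```bash
python3 - <<'E'
from h import *
w=snap('wrist','w2'); s=snap('side','side2')
print(r.sense()['eef_pos'],r.sense()['tcp_rot'],r.sense()['contact_force'])
cv2.imwrite('pics/w2z.png',cv2.resize(w['image'][150:400,160:400],None,fx=2.3,fy=2.3,interpolation=cv2.INTER_CUBIC))
b=s['image'][130:260,200:360]; cv2.imwrite('pics/s2z.png',cv2.resize(b,None,fx=4,fy=4,interpolation=cv2.INTER_CUBIC))
p=[513,-44.2,.183]; print(projw(w,hw(p,[0,95,159.5])))
E
```

```text
[496.56148759  47.89031108 191.00183055] [ 3.14148318e+00 -1.50865256e-04  1.78832079e-01] [0.61611336 0.41552804 0.51678038]
[[279.59116962 240.14750136]]
```

View pics/w2z.png

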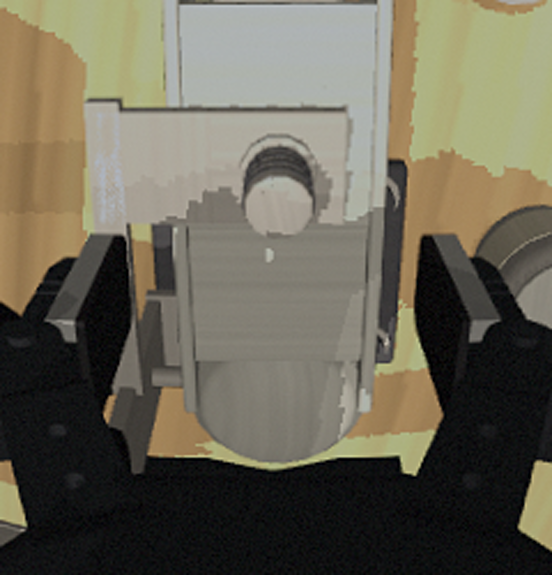

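View pics/s2z.png

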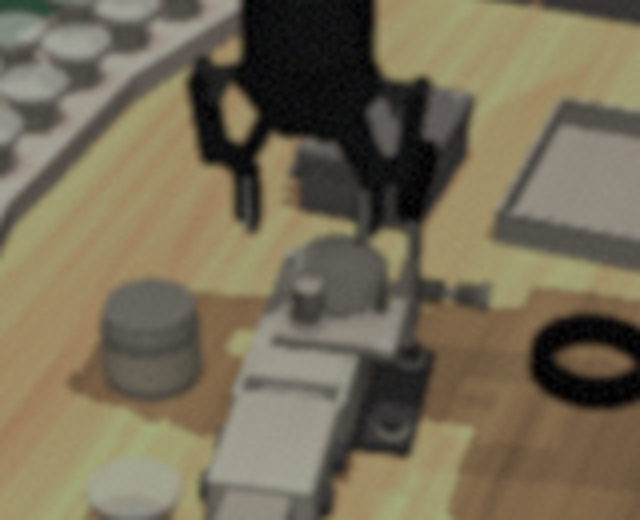

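>>> arm_command(targets=[[0.001,-0.001,0.02,0,0,0],[0,0,0.02,0,0,0],[0,0,0.012,0,0,0],[0,0,0,0,0,0],[0,0,0,0,0,0]], fingers=0.06)

```text
clock: 3.65
eef_pos: [497.8, 49.6, 139.4]
tcp_rot: [3.141, -0.001, 0.18]
contact_force: [0.3, 1.6, 0.4]
opening: 0.707
```

>>> arm_command(targets=[[0,0,0,0,0,0],[0,0,0,0,0,0],[0,0,0,0,0,0],[0,0,0,0,0,0],[0,0,0,0,0,0],[0,0,0,0,0,0],[0,0,0,0,0,0],[0,0,0,0,0,0]], fingers=0.0, squeeze=40)

```text
clock: 4.32
eef_pos: [497.3, 49.8, 139.3]
tcp_rot: [3.141, -0.0, 0.18]
contact_force: [-2.8, -0.7, 7.7]
opening: 0.191
```

```bash
python3 - <<'E'
from h import *
w=snap('wrist','w3'); s=snap('side','side3')
q=r.sense();print(q['eef_pos'],q['tcp_rot'],q['contact_force'],q['opening'])
a=cv2.resize(w['image'][200:400,180:380],(560,560),interpolation=cv2.INTER_CUBIC)
b=cv2.resize(s['image'][130:260,220:350],(560,560),interpolation=cv2.INTER_CUBIC); cv2.imwrite('pics/c3.png',cv2.resize(np.hstack([a,b]),(800,400)))
E
```

```text
[497.28341585  49.7719702  139.31803905] [ 3.14141992e+00 -5.48409438e-04  1.80129419e-01] [-3.38430312 -1.31405811  8.67733543] 0.1937886786789039
```

View pics/c3.png

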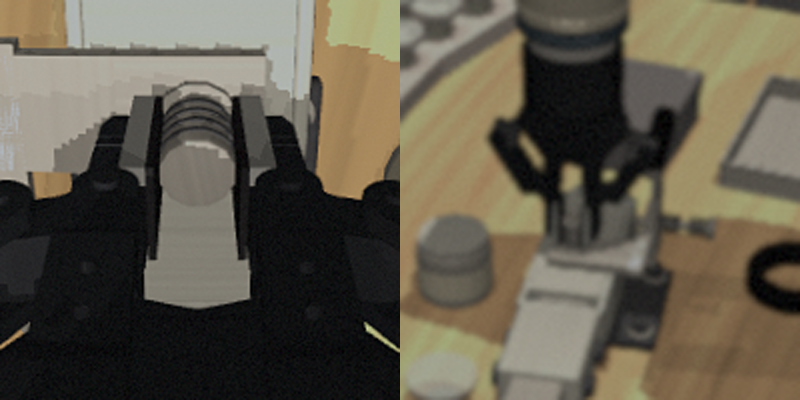

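>>> arm_command(targets=[[0,0,-0.004,0,0,0],[0,0,-0.006,0,0,0],[0,0,-0.008,0,0,0],[0,0,-0.008,0,0,0],[0,0,0,0,0,0]])

```text
clock: 4.83
eef_pos: [497.7, 49.9, 166.1]
tcp_rot: [3.141, -0.001, 0.18]
contact_force: [-2.0, 0.5, 0.2]
opening: 0.195
```

```bash
python3 - <<'E'
from h import *
w=snap('wrist','w4'); s=snap('side','side4')
q=r.sense();print(q['eef_pos'],q['tcp_rot'],q['contact_force'],q['opening'])
a=cv2.resize(w['image'][200:400,180:380],(560,560),interpolation=cv2.INTER_CUBIC)
b=cv2.resize(s['image'][130:260,220:350],(560,560),interpolation=cv2.INTER_CUBIC); cv2.imwrite('pics/c4.png',cv2.resize(np.hstack([a,b]),(800,400)))
E
```

```text
[497.34054402  49.8248748  164.83103353] [ 3.14149889e+00 -1.02278434e-03  1.80043046e-01] [-0.15387429 -0.22288311 -0.58164948] 0.1940946232274085
```

View pics/c4.png

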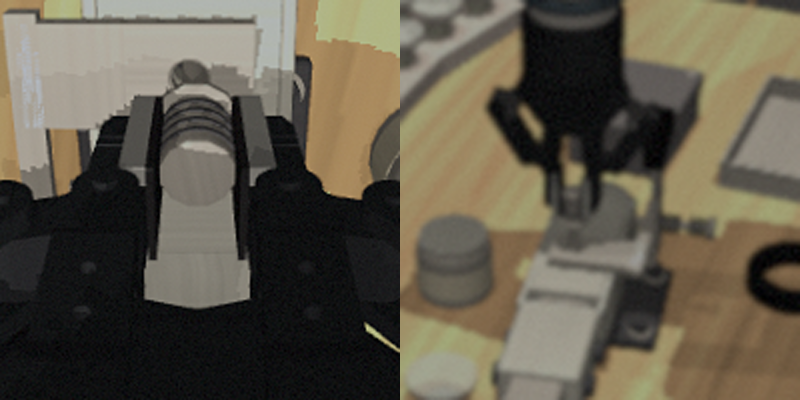

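>>> arm_command(targets=[[0,0,-0.015,0,0,0],[0,0,-0.025,0,0,0],[0,0,-0.03,0,0,0],[0,0,-0.03,0,0,0],[0,0,-0.025,0,0,0],[-0.007,0.018,0,0,0,0],[-0.0145,0.036,0,0,0,0],[-0.0145,0.036,0,0,0,0],[-0.0145,0.036,0,0,0,0],[-0.0145,0.036,0,0,0,0],[-0.0145,0.036,0,0,0,0],[-0.0145,0.036,0,0,0,0],[-0.0145,0.036,0,0,0,0],[-0.0145,0.036,0,0,0,0],[-0.0145,0.036,0,0,0,0],[-0.0145,0.036,0,0,0,0],[-0.006,0.014,0,0,0,0],[0,0,0,0,0,0.08],[0,0,0,0,0,0.08],[0,0,0,0,0,0]])

```text
clock: 6.6
eef_pos: [411.6, -364.2, 288.7]
tcp_rot: [-3.141, 0.0, 0.015]
contact_force: [0.6, 0.3, 0.0]
opening: 0.187
```

```bash
python3 - <<'E'
from h import *
w=snap('wrist','w5'); s=snap('side','side5')
q=r.sense();print(q['eef_pos'],q['tcp_rot'],q['contact_force'],q['opening'],q['qpos'])
b=cv2.resize(s['image'][60:270,200:420],(560,560),interpolation=cv2.INTER_CUBIC); cv2.imwrite('pics/c5.png',b)
E
```

```text
[ 411.90605795 -363.83436102  289.00194831] [-3.14124259e+00  1.94847696e-04  2.27881452e-02] [ 0.1503227  -0.35662927 -0.83958286] 0.1944876572978633 [-7.26314968e-01  1.83472090e-01  1.72927225e+00  1.31248208e-04
  1.22922939e+00 -7.49147066e-01]
```

View pics/w5.png

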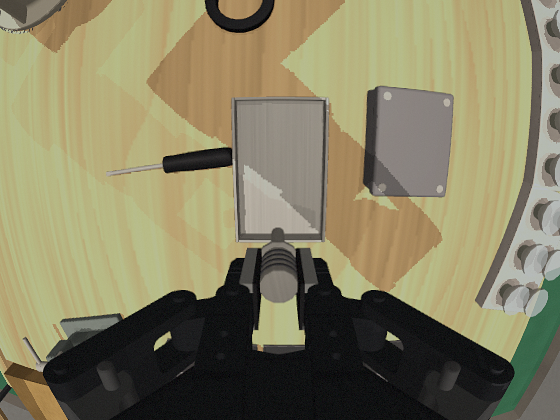

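View pics/c5.png

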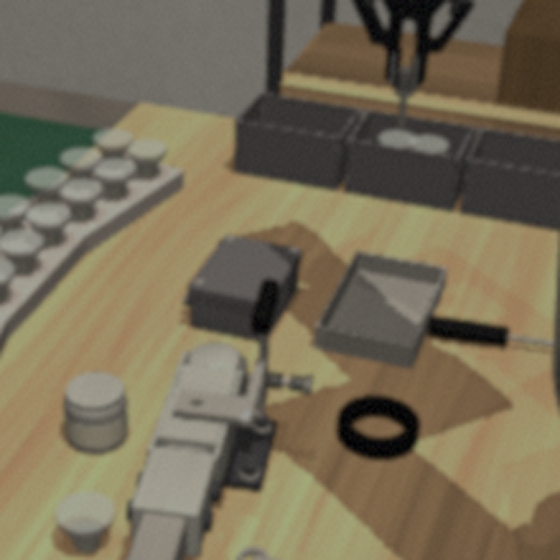

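```bash
python3 - <<'E'
from h import *
w=L('w5'); c=back(w,[(233,97),(328,97),(326,241),(233,241)],30,True); print(c.round(1),c.mean(0))
E
```

```text
[[ 355.7 -271.9   30. ]
 [ 471.9 -270.    30. ]
 [ 478.1 -458.2   30. ]
 [ 352.9 -460.1   30. ]] [ 414.63500836 -365.04912102   30.        ]
```

>>> arm_command(targets=[[0.002,0,0.02,0,0,0],[0,0,0.035,0,0,0],[0,0,0.035,0,0,0],[0,0,0.035,0,0,0],[0,0,0.035,0,0,0],[0,0,0.02,0,0,0],[0,0,0,-0.1,0,0],[0,0,0,-0.1,0,0],[0,0,0,-0.1,0,0],[0,0,0,-0.1,0,0],[0,0,0,-0.1,0,0],[0,0,0,0,0,0],[0,0,0,0,0,0]])

```text
clock: 7.78
eef_pos: [412.5, -363.1, 108.3]
tcp_rot: [2.692, 0.008, 0.022]
contact_force: [-0.7, 0.0, -0.5]
opening: 0.195
```

```bash
python3 - <<'E'
from h import *
w=snap('wrist','w6')
q=r.sense();print(q['eef_pos'],q['tcp_rot'],q['contact_force'],q['opening'],q['qpos'])
E
```

```text
[ 412.74833833 -363.82574713  108.63759554] [2.69191224 0.00690806 0.02036441] [-0.89025012 -0.76088085  0.16127818] 0.19399188452144236 [-0.48406431  0.33537309  2.09693313 -0.72692061  0.61521255  0.07743169]
```

View pics/w6.png

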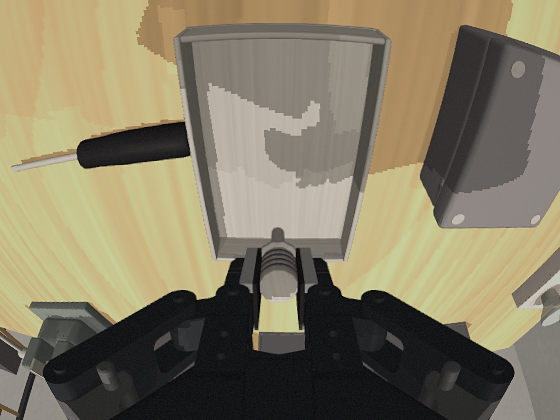

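>>> arm_command(targets=[[0,-0.008,0.0165,0,0,0],[0,-0.0085,0.0175,0,0,0],[0,-0.006,0.0125,0,0,0],[0,-0.002,0.004,0,0,0],[0,0,0,0,0,0],[0,0,0,0,0,0]])

```text
clock: 8.33
eef_pos: [412.0, -365.3, 53.0]
tcp_rot: [2.69, 0.006, 0.016]
contact_force: [0.1, 0.0, -0.0]
opening: 0.19
```

```bash
python3 - <<'E'
from h import *
w=snap('wrist','w7')
s=snap('side','side7')
q=r.sense();print(q['eef_pos'],q['tcp_rot'],q['contact_force'],q['opening'])
a=cv2.resize(w['image'][100:320,150:370],(500,500),interpolation=cv2.INTER_CUBIC)
b=cv2.resize(s['image'][110:230,280:400],(500,500),interpolation=cv2.INTER_CUBIC); cv2.imwrite('pics/c7.png',cv2.resize(np.hstack([a,b]),(800,400)))
E
```

```text
[ 412.33087382 -365.27458103   53.47512646] [2.68889519 0.00471811 0.01636657] [ 0.34007658  0.35770432 -0.19508513] 0.1915367189119305
```

View pics/c7.png

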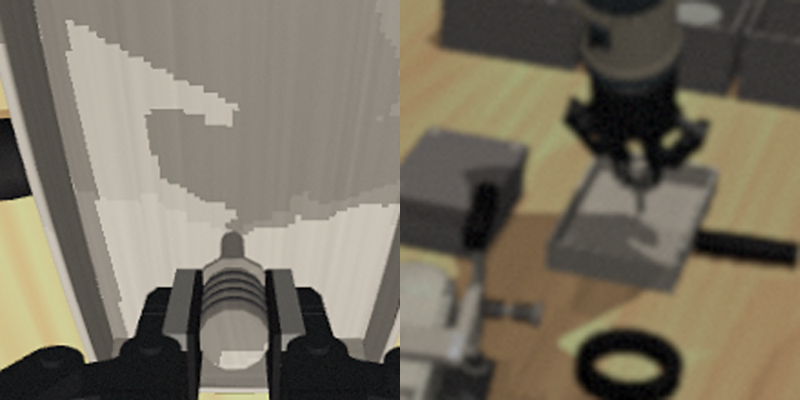

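>>> arm_command(targets=[[0,-0.0009,0.0018,0,0,0],[0,-0.0009,0.0018,0,0,0],[0,0,0,0,0,0],[0,0,0,0,0,0]])

```text
clock: 8.77
eef_pos: [411.8, -364.6, 48.6]
tcp_rot: [2.689, 0.006, 0.017]
contact_force: [-0.8, -0.5, -0.6]
opening: 0.191
```

>>> arm_command(targets=[[0,0,0,0,0,0],[0,0,0,0,0,0],[0,0,0,0,0,0],[0,0,0,0,0,0],[0,0,0,0,0,0],[0,0,0,0,0,0],[0,0,0,0,0,0]], fingers=0.05)

```text
clock: 9.35
eef_pos: [411.8, -364.6, 48.5]
tcp_rot: [2.689, 0.006, 0.017]
contact_force: [0.2, -0.5, 0.5]
opening: 0.587
```

```bash
python3 - <<'E'
from h import *
w=snap('wrist','w8')
s=snap('side','side8')
q=r.sense();print(q['eef_pos'],q['tcp_rot'],q['contact_force'],q['opening'])
a=cv2.resize(w['image'][100:320,150:370],(500,500),interpolation=cv2.INTER_CUBIC)
b=cv2.resize(s['image'][110:230,280:400],(500,500),interpolation=cv2.INTER_CUBIC); cv2.imwrite('pics/c8.png',cv2.resize(np.hstack([a,b]),(800,400)))
E
```

```text
[ 411.78402643 -364.62464672   48.51945072] [2.68924379 0.00577098 0.01669164] [-1.31282738 -0.07360948 -0.03929409] 0.585298792826693
```

View pics/c8.png

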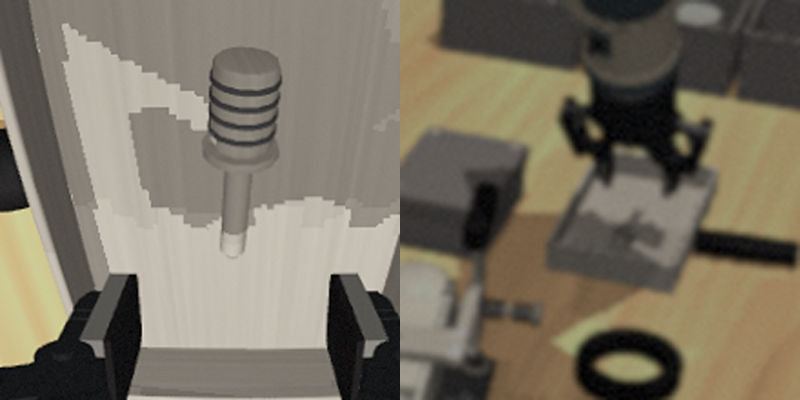

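>>> arm_command(targets=[[0,0,-0.025,0,0,0],[0,0,-0.035,0,0,0],[0,0,-0.01,0.113,0,0],[0,0,-0.01,0.113,0,0],[0,0,-0.01,0.113,0,0],[0,0,-0.01,0.113,0,0],[0,0,-0.03,0,0,-0.082],[0,0,-0.03,0,0,-0.082],[0,0,-0.035,0,0,0],[0,0,-0.02,0,0,0],[0.009,-0.018,0,0,0,0],[0.017,-0.035,0,0,0,0],[0.017,-0.035,0,0,0,0],[0.017,-0.035,0,0,0,0],[0.017,-0.035,0,0,0,0],[0.017,-0.035,0,0,0,0],[0.009,-0.018,0,0,0,0],[0,0,0,0,0,0],[0,0,0,0,0,0]], fingers=0.06)

```text
clock: 11.03
eef_pos: [475.1, -93.8, 225.3]
tcp_rot: [3.057, 0.031, 0.176]
contact_force: [0.1, -0.6, 0.4]
opening: 0.707
```

```bash
python3 - <<'E'
from h import *
w=snap('wrist','w9')
s=snap('side','side9')
q=r.sense();print(q['eef_pos'],q['tcp_rot'],q['contact_force'],q['opening'])
p=[513,-44.2,.183]
print(projw(w,hw(p,[[-59,35,193],[-41,35,193],[-41,-35,193],[-59,-35,193]])))
cv2.imwrite('pics/w9z.png',cv2.resize(w['image'][100:400,140:420],None,fx=2,fy=2,interpolation=cv2.INTER_CUBIC))
E
```

```text
[474.84555495 -95.27944562 225.4889408 ] [3.05629435 0.03105832 0.17349623] [-0.46884467 -0.41930669  0.24473283] 0.6991649249017106
[[252.58580031 100.23281605]
 [287.66767315  99.83486628]
 [287.59388529 225.16141846]
 [256.21740469 224.94574895]]
```

View pics/w9z.png

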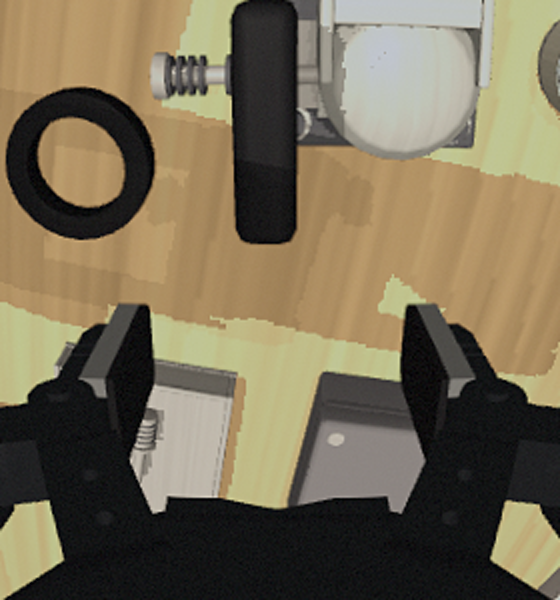

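View pics/side9.png

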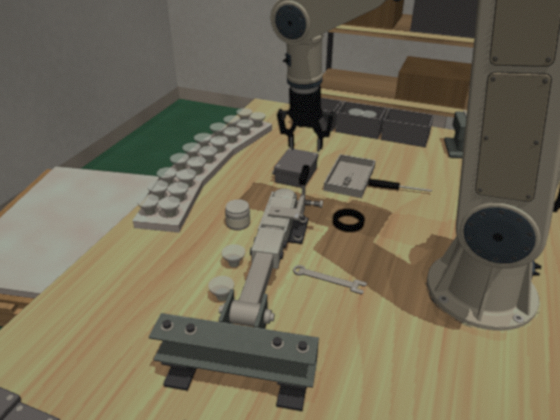

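```bash
python3 - <<'E'
from h import *
w=L('w9'); print(back(w,[(257,150),(288,150),(272,221.5)],193,True))
q=r.sense()
A=R.from_euler('xyz',q['tcp_rot']);B=R.from_euler('xyz',[np.pi,0,.183])
print((A.inv()*B).as_rotvec())
print(B.inv().apply(np.array([464.5,-52.5,225])-q['eef_pos']))
E
```

```text
[[455.12658619 -46.22836336 193.        ]
 [471.26958704 -43.29641265 193.        ]
 [469.90507161 -85.49241001 193.        ]]
[ 0.08514322  0.03144451 -0.00817264]
[ -2.3877906  -43.94780917   0.4889408 ]
```

>>> arm_command(targets=[[0,0,0,0.043,0.016,-0.004],[0,0,0,0.042,0.015,-0.004],[-0.0005,-0.01,0,0,0,0],[-0.001,-0.018,0,0,0,0],[-0.001,-0.013,0,0,0,0],[0,-0.003,0,0,0,0],[0,0,0,0,0,0],[0,0,0,0,0,0]], fingers=0.06)

```text
clock: 11.8
eef_pos: [464.7, -52.4, 225.6]
tcp_rot: [3.141, -0.0, 0.183]
contact_force: [0.8, -0.1, -0.4]
opening: 0.701
```

```bash
python3 - <<'E'
from h import *
w=snap('wrist','w10')
s=snap('side','side10')
q=r.sense();print(q['eef_pos'],q['tcp_rot'],q['contact_force'],q['opening'],q['qpos'])
cv2.imwrite('pics/w10z.png',cv2.resize(w['image'][150:400,140:420],None,fx=2,fy=2,interpolation=cv2.INTER_CUBIC))
p=[513,-44.2,.183]
print(projw(w,hw(p,[[-59,35,193],[-41,35,193],[-41,-35,193],[-59,-35,193]])))
E
```

```text
[464.84119723 -52.52756721 225.61354209] [ 3.14120639e+00 -8.54224082e-05  1.82235561e-01] [0.50831194 0.24322278 0.20972608] 0.7039616175985931 [-1.15478115e-01  1.11765201e-01  1.96377948e+00 -3.93296608e-04
  1.06585303e+00 -2.97523433e-01]
[[258.36665356 182.70938305]
 [290.84586798 182.65829639]
 [289.44914011 292.12638367]
 [260.84203789 292.10789   ]]
```

View pics/w10z.png

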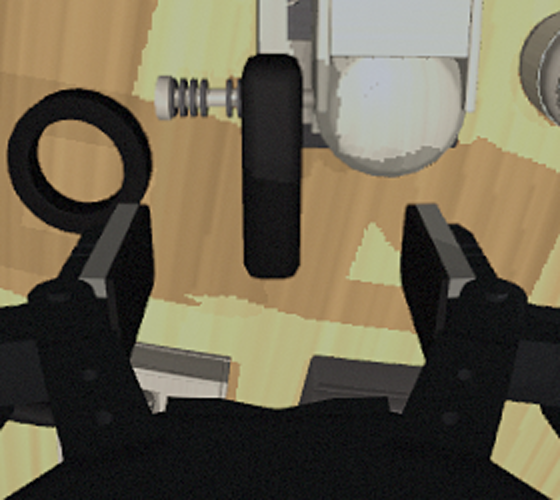

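>>> arm_command(targets=[[-0.0005,0,0.015,0,0,0],[0,0,0.02,0,0,0],[0,0,0.02,0,0,0],[0,0,0.009,0,0,0],[0,0,0,0,0,0]])

```text
clock: 12.32
eef_pos: [462.9, -52.3, 159.7]
tcp_rot: [-3.14, 0.004, 0.182]
contact_force: [0.1, 0.0, -0.4]
opening: 0.705
```

>>> arm_command(targets=[[0,0,0,0,0,0],[0,0,0,0,0,0],[0,0,0,0,0,0],[0,0,0,0,0,0],[0,0,0,0,0,0],[0,0,0,0,0,0],[0,0,0,0,0,0],[0,0,0,0,0,0]], fingers=0.0, squeeze=80)

```text
clock: 12.98
eef_pos: [463.2, -52.5, 162.7]
tcp_rot: [3.141, 0.002, 0.183]
contact_force: [-7.9, -3.2, 11.4]
opening: 0.198
```

```bash
python3 - <<'E'
from h import *
w=snap('wrist','w11')
s=snap('side','side11')
q=r.sense();print(q['eef_pos'],q['tcp_rot'],q['contact_force'],q['opening'])
a=cv2.resize(w['image'][180:400,170:390],(500,500),interpolation=cv2.INTER_CUBIC)
b=cv2.resize(s['image'][110:240,240:370],(500,500),interpolation=cv2.INTER_CUBIC); cv2.imwrite('pics/c11.png',cv2.resize(np.hstack([a,b]),(800,400)))
E
```

```text
[463.24473674 -52.50134405 162.67762863] [3.14109710e+00 1.52338058e-03 1.82882529e-01] [-8.19510245 -3.36980934 11.14641213] 0.19759924065558446
```

View pics/c11.png

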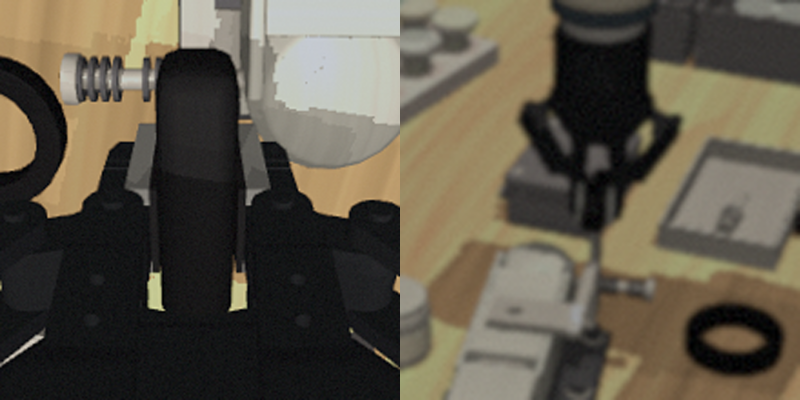

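>>> arm_command(targets=[[-0.003,0,0,0,0,0],[-0.003,0,0,0,0,0],[-0.003,0,0,0,0,0],[-0.003,0,0,0,0,0],[-0.002,0,0,0,0,0],[-0.001,0,0,0,0,0],[0,0,0,0,0,0],[0,0,0,0,0,0],[0,0,0,0,0,0]])

```text
clock: 13.83
eef_pos: [452.4, -54.5, 162.9]
tcp_rot: [3.141, -0.006, 0.182]
contact_force: [9.4, 4.0, -2.4]
opening: 0.196
```

```bash
python3 - <<'E'
from h import *
w=snap('wrist','w12')
s=snap('side','side12')
q=r.sense();print(q['eef_pos'],q['tcp_rot'],q['contact_force'],q['opening'])
d=q['eef_pos']-np.array([463.24,-52.5,162.7]); print('hitch x',d[0]*np.cos(.183)+d[1]*np.sin(.183))
a=cv2.resize(w['image'][180:400,170:390],(500,500),interpolation=cv2.INTER_CUBIC)
b=cv2.resize(s['image'][110:240,240:370],(500,500),interpolation=cv2.INTER_CUBIC); cv2.imwrite('pics/c12.png',cv2.resize(np.hstack([a,b]),(800,400)))
E
```

```text
[452.38917384 -54.47571196 162.89869273] [ 3.14089804 -0.00626435  0.18241008] [ 9.39922957  3.65545767 -1.58131339] 0.19633567289870432
hitch x -11.02918163374341
```

View pics/c12.png

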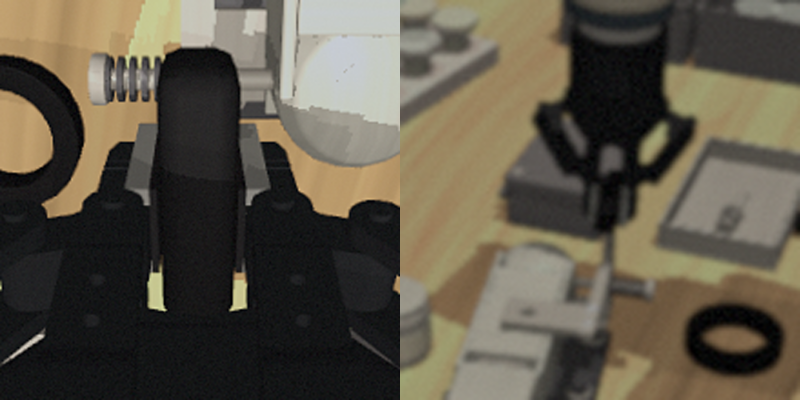

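>>> arm_command(targets=[[-0.002,0,0,0,0,0],[-0.002,0,0,0,0,0],[-0.001,0,0,0,0,0],[0,0,0,0,0,0],[0,0,0,0,0,0],[0,0,0,0,0,0]])

```text
clock: 14.43
eef_pos: [447.9, -55.3, 162.9]
tcp_rot: [3.141, -0.007, 0.182]
contact_force: [11.4, 5.0, -4.3]
opening: 0.197
```

>>> arm_command(targets=[[0,-0.0007,-0.004,-0.01,0,0],[0,-0.0014,-0.008,-0.02,0,0],[0,-0.0014,-0.008,-0.02,0,0],[0,0,0,0,0,0],[0,0,0,0,0,0]])

```text
clock: 14.85
eef_pos: [447.3, -51.3, 183.2]
tcp_rot: [3.09, -0.008, 0.183]
contact_force: [11.8, 3.9, -6.0]
opening: 0.195
```

```bash
python3 - <<'E'
from h import *
w=snap('wrist','w13')
s=snap('side','side13')
q=r.sense();print(q['eef_pos'],q['tcp_rot'],q['contact_force'],q['opening'],q['wrist_torque'])
a=cv2.resize(w['image'][180:400,170:390],(500,500),interpolation=cv2.INTER_CUBIC)
b=cv2.resize(s['image'][110:240,240:370],(500,500),interpolation=cv2.INTER_CUBIC); cv2.imwrite('pics/c13.png',cv2.resize(np.hstack([a,b]),(800,400)))
E
```

```text
[447.24116168 -51.42133822 182.9235337 ] [ 3.09085831 -0.00752564  0.18294037] [13.05261846  3.57161407 -6.52166986] 0.19726706594882298 [ 0.41427361 -1.18793842 -0.0356831 ]
```

View pics/c13.png

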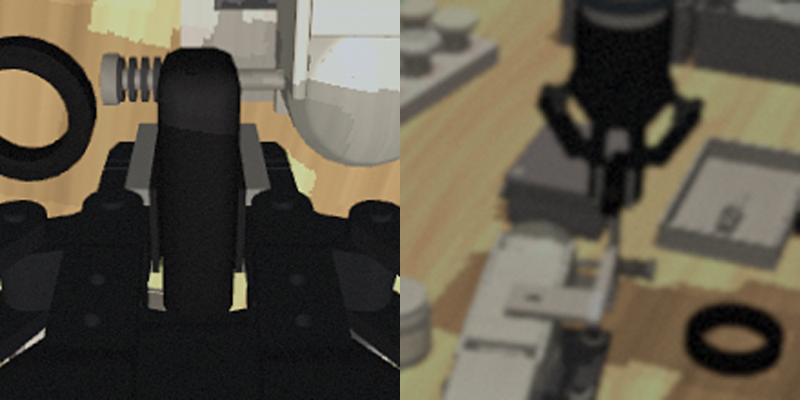

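>>> arm_command(targets=[[0,-0.0014,-0.008,-0.02,0,0],[0,-0.0014,-0.008,-0.02,0,0],[0,-0.0014,-0.008,-0.02,0,0],[0,-0.0014,-0.008,-0.02,0,0],[0,0,0,0,0,0]])

```text
clock: 15.37
eef_pos: [445.7, -42.9, 215.3]
tcp_rot: [3.01, -0.008, 0.184]
contact_force: [11.8, 1.8, -6.0]
opening: 0.199
```

>>> arm_command(targets=[[0,-0.0014,-0.008,-0.02,0,0],[0,-0.0014,-0.008,-0.02,0,0],[0,-0.0014,-0.008,-0.02,0,0],[0,-0.0014,-0.008,-0.02,0,0],[0,-0.0014,-0.008,-0.02,0,0],[0,-0.0014,-0.008,-0.02,0,0],[0,-0.0007,-0.004,-0.01,0,0],[0,0,0,0,0,0],[0,0,0,0,0,0],[0,0,0,0,0,0]])

```text
clock: 16.2
eef_pos: [441.8, -24.8, 263.5]
tcp_rot: [2.882, -0.007, 0.184]
contact_force: [13.7, 2.1, -6.7]
opening: 0.197
```

```bash
python3 - <<'E'
from h import *
w=snap('wrist','w14')
s=snap('side','side14'); t=snap('top','top14')
q=r.sense();print(q['eef_pos'],q['tcp_rot'],q['contact_force'],q['opening'],q['wrist_torque'],q['qvel'].round(3),q['qpos'])
a=cv2.resize(w['image'][180:400,170:390],(500,500),interpolation=cv2.INTER_CUBIC)
b=cv2.resize(s['image'][110:240,240:370],(500,500),interpolation=cv2.INTER_CUBIC); cv2.imwrite('pics/c14.png',cv2.resize(np.hstack([a,b]),(800,400)))
E
```

```text
[441.83584016 -24.84110067 263.42714931] [ 2.88221126 -0.00681442  0.18412521] [12.48584108  2.87653069 -6.15208989] 0.20325362507059277 [ 0.56836986 -1.16378061  0.39502222] [ 0.     0.001 -0.     0.002  0.001 -0.   ] [ 0.13990253  0.01422689  2.00587173 -0.28836599  1.11971544  0.08285423]
```

View pics/c14.png

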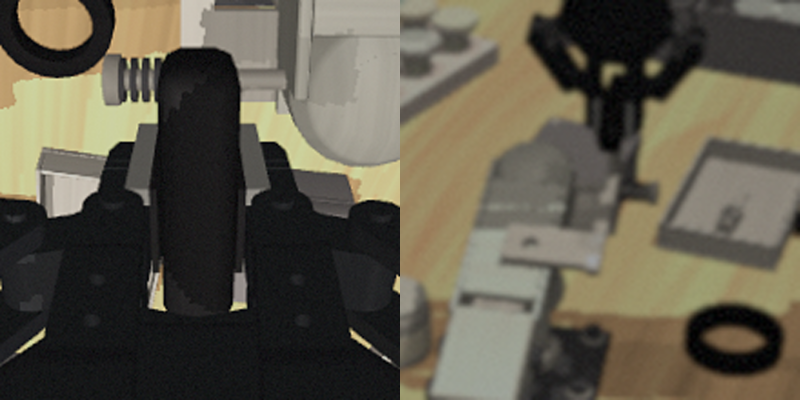

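View pics/side14.png

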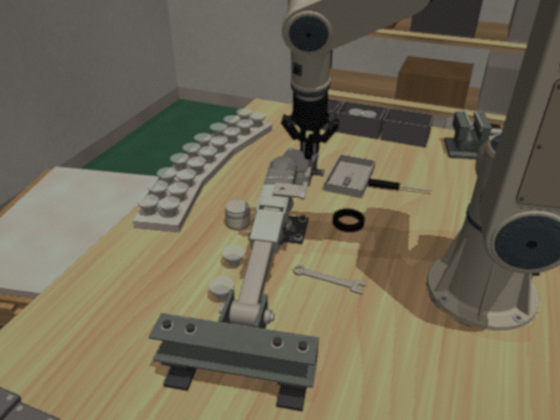

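View pics/top14.png

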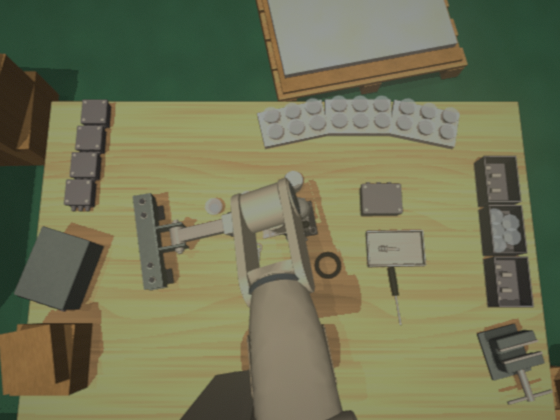

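>>> arm_command(targets=[[0,0,0,0,0,0],[0,0,0,0,0,0],[0,0,0,0,0,0],[0,0,0,0,0,0],[0,0,0,0,0,0],[0,0,0,0,0,0],[0,0,0,0,0,0],[0,0,0,0,0,0],[0,0,0,0,0,0],[0,0,0,0,0,0]])

```text
clock: 17.18
eef_pos: [441.8, -24.9, 263.4]
tcp_rot: [2.882, -0.007, 0.184]
contact_force: [12.2, 3.1, -6.4]
opening: 0.193
```

```bash
python3 -c "
from rig import r
print(r.sign_off())"
```

```text
the job is handed in; nothing more can be done
None
```

The drawbar is off the ball, and the arm is still holding it up by the latch grip. I handed the job in at about 17 s.

**What I did:**
- I drew the safety pin straight up out of the coupler and laid it in the tray. Pictures show it lying flat there.
- I gripped the latch's hand grip and pulled it about 15.5 mm sideways. The pull read about 12 N, which fits the spring.
- I then lifted the drawbar along its arc by the same grip, to about 0.26 rad.

**Last checks:**
- **Clearance:** the tool rose 100.6 mm and tipped 0.26 rad. The pivot geometry predicts 100.4 mm for that tilt, so the two agree. That puts the coupler's underside about 169 mm above the bench, roughly 56 mm above the ball's top. I worked this figure out from the arm's pose and did not measure it in a picture.
- **Steadiness:** over the last 0.8 s the pose changed by no more than 0.1 mm. The load on the tool held at about 12.5 N sideways and 6.4 N down.
- **Bench:** in the last pictures I saw no change in the tray and the other things. I judged this by eye, and the arm partly hid the top view.

**What disagreed:**
- The arm gave way under the spring, so my first 15 mm pull moved the latch only 11 mm. I pulled 5 mm more before lifting.
- A turn on the way to the grip also fell short by about 0.09 rad, and I corrected it before gripping.

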